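# Press the lid home on a dish in the lidding press

### The arm

A 6-joint arm with a two-finger parallel gripper is mounted at the origin on the work surface. World frame = base frame: x ahead of the robot, y to its left, z up, the work surface at z = 0. Lengths are in mm, angles in degrees, forces in N, time in s.
With the tool pointing down it reaches from about 350 to 850 mm from the base axis. Payload 8.1 kg.
Tool frame: the origin (TCP) lies between the finger pads; the fingertips stand 22 mm ahead of it and the grasp point (between the pads) lies 3 mm ahead of it; z points along the fingers, y is the line along which they close (so a half turn about z gives the same grasp; the last joint's range is limited). The gripper opens to 85 mm and grips with 20 to 120 N. Pads are 22 mm wide; open, the fingers measure 114 mm over their backs; the gripper's body (76 mm by 85 mm) begins 54 mm behind the grasp point. The pads swing forward as they close: fully open they stand 13 mm farther back than shut.
Start: joints at [60.138, 7.471, 85.268, -0, 87.261, -4.893], TCP at [253.261, 543.934, 253.292] pointing down, gripper open.
Joint ranges: [-169.43, 169.43], [-51.17, 129.36], [1.28, 143.12], [-76.62, 256.62], [0, 156.53], [-152.29, 152.29]. Speed limits (degrees/s): [136.94, 136.94, 159.86, 180, 180, 180].

### API

Orientations are given as [roll, pitch, yaw] about the fixed x, y, z axes, in that order (R = Rz(yaw) Ry(pitch) Rx(roll)).
In Python, from bench import r, vision gives the robot as it stands.
- The arm moves only by the tool step_arm, never from a script. Its argument "targets" is a list that holds one entry, the list of rows, each a list of 6 numbers: the shift along the world's x, y, z in mm, then the turn, a rotation vector about the world's x, y, z in rad. In form: [[[x, y, z, rx, ry, rz], ...]]. A call has 1 to 12 rows; each row is the pose to reach, as a shift and turn from the pose commanded when the call began; what a row does not reach only later rows make up. A row lasts 1/12 s, in which the tool goes at most 41.7 mm and 7.16 degrees, less where a joint would pass 70% of its speed; a pose out of reach is approached as far as the arm can. A call with a gripper value outside its range is refused whole. "fingers" is the gripper's target within -1 to 1 (shut at 1, half-way at 0, fully open at -1), set as the call begins (left out, the last holds). The fingers move at their own pace and stop on an object; "newtons" is the grip in N (left out, the last holds). Time passes only in rows, so rows that repeat a pose let the fingers close. It gives the time, the measured TCP pose, the force, the opening and the grip force at its end, in the units of the state.
- r.sense(): the state, without advancing time (a new reading comes with each control period).
- vision.snapshot(name): name is "side" or "top" or "wrist"; returns a dict with "img" (480x640x3 uint8, blue, green, red), "mtx" (3x3 intrinsics, pixels), "eye" and "attitude" of the camera in the world. Camera axes: x right, y up, looking along -z (the intrinsics and any distortion apply to the point x, -y, -z); pixel columns grow to the right and rows downward; lengths in mm; the calibration is good to about 2 mm. A picture is of the moment at which its call begins. There is no depth.
- r.hand_in(): hands the job in; it is judged then, once.
The state is a dict: "time": time; "joint_pos": joint angles; "qd": joint speeds; "joint_efforts": joint torques, N m; "tool_pos": TCP position; "tcp_rot": TCP orientation; "ft_force": force on the tool from outside, world axes, zero at the start; "wrist_torque": the same for the moment, N m; "finger_gap": finger opening in mm; "grip_force": force on a finger pad.
Only numpy, scipy, OpenCV 4.12 (cv2) and the standard library are available. Lean on these libraries where they do the work, as an engineer would, in place of code of your own. Each camera call takes 0.05 s, during which the arm holds its last target. There are 200 camera calls.

### The job

Close the lid of the dish in the lidding press: slide the carriage fully in under the press and swing the safety catch clear, push the blue palm knob down through the first light stop, where the plate only rests on the lid, until the lid is fully home on the dish, and let the knob rise right back up. Then swing the catch back in fully so that the press is locked again; leave the carriage in, and do not shift or knock over anything else on the counter.

Things in the scene. Friction and masses are not known exactly. Their poses are not given: they have to be found in the camera images.
- press: White two-column hand press, fixed. Origin: on the counter right below the vertical ram axis; its x axis is the feed direction (the carriage slides in towards +x), z up. Base and feed bed: x -200 to +105 mm, y +-105 mm, 22 mm high, side rails to 40 mm. Columns at y +-92 mm; crosshead x +-30 mm, y +-112 mm, from 150 to 180 mm height (nuts to 188 mm). 264 mm high over the knob.
- carriage (a joint): Aluminium carriage on the rails that carries the dish, m: 0 = fully in against its stop (dish centred under the plate), up to 0.125 = drawn out towards the press's -x. Stiff slide, about 2 N, stays where it is left.
- carriage_handle (a point): Middle of the outer (-x) face of the carriage's blue upright handle plate, 54 mm above the counter. The plate is 100 mm wide (along the press's y), 10 mm thick, from 24 to 79 mm height. Push on this face towards the press's +x; with the carriage fully in it lies at x = -120 mm in the press frame.
- catch (a joint): Safety catch, rad: a flat steel hook on the crosshead round the ram's thin neck. 0 = fully in (ram locked: the knob gives only about 2 mm), grows counter-clockwise seen from above; the ram is free from about 0.65 on, end stop at 1.1. Stiff, about 1.5 N at the peg, stays where it is left. It can be swung back only when the ram is right up.
- catch_pivot (a point): Vertical pivot axis of the catch, on the crosshead at x = 0, y = +42 mm, height 182 mm in the press frame (does not move).
- catch_peg (a point): Top centre of the red upright peg (diameter 16 mm) on the catch's arm, 240 mm above the counter, 80 mm from the pivot axis; arm top at 190 mm height, so 50 mm of peg can be pushed. At catch = 0 it lies from the pivot in the press's +x direction; to free the ram it is pushed towards the press's +y, round the pivot; back the other way to lock.
- ram (a joint): Travel of the ram with its knob and plate straight down, m: 0 = right up, spring returned. About 2 N to start, 4 N at 0.035 where the plate meets a proud lid (first stop); from there about 14 to 16 N drives the lid on; at about 0.045 the lid is home and the ram stops hard (second stop).
- knob_top (a point): Centre of the top of the blue palm knob, a disc of diameter 66 mm, 26 mm thick, on the ram, 264 mm above the counter when up. The white pressure plate at the ram's foot (radius 50 mm) has its underside 115 mm above the counter when up.
- lid (a joint): How far the translucent plastic lid has been pressed down on to the dish, m: about 0 = standing 10 mm proud, 0.010 = fully home. Tight fit, about 10 N, stays where it is left.
- lid_top (a point): Centre of the top of the dish's translucent lid (diameter 120 mm), 80 mm above the counter when proud, 70 mm when home. The foil dish sits snugly in the carriage.
- dredger: Bystander: steel flour shaker, diameter 66 mm, 106 mm high, standing behind the carriage handle. Origin: centre of its underside.
- oil: Bystander: green oil bottle, diameter 68 mm, 250 mm high, standing past the press's +x side. Origin: centre of its underside.
- mill: Bystander: dark wooden pepper mill, diameter 56 mm, 160 mm high, standing at the press's -y side, close beside the base. Origin: centre of its underside.
- scraper: Bystander: white dough scraper with a black handle lying flat at the press's +y side, 150 mm along its y, about 125 mm along its x, 17 mm high at its black handle. Origin: centre of its underside.
- tins: Bystander: stack of foil dishes, diameter 117 mm, 74 mm high. Origin: centre of its underside.
- lids: Bystander: stack of translucent lids, diameter 120 mm, 42 mm high. Origin: centre of its underside.
- bowl: Bystander: glass bowl, diameter 170 mm, 75 mm high. Origin: centre of its underside.

How it is judged:
By the outcome, as a careful person would: the job done as asked, in the order asked, and still so for the second after the job is handed in, with the robot touching nothing.
It also fails if it takes over 67 s, if anything falls off the work surface, if the arm or the gripper's body presses on something with over 40 N, if the wrist force passes 120 N, or if a joint passes its speed limit or range.

## Working session

There is one attempt and no reset: what is moved stays moved. The work goes in short steps, Python scripts to look and compute and a tool call to move; the robot and the scene stay as the last step left them, time stands still between calls to the robot, and variables do not carry over. Pictures are saved under pics/ and viewed, at most 10 in all, crops included, and the job is handed in when it is done.

Besides the shell and the picture viewer there is one more tool, called after "Emit:" as a command line: name --argument value ..., lists and objects as JSON in quotes. step_arm: Moves the arm, as the interface text tells. Its arguments: {"type":"object","properties":{"targets":{"type":"array"},"fingers":{"type":"number"},"newtons":{"type":"number"}},"required":["targets"]}

```bash
mkdir -p pics
python3 - <<'E'
from bench import r, vision
import cv2,pickle
d={}
for n in("side","top"):
    s=vision.snapshot(n); d[n]=s; cv2.imwrite(f"pics/{n}0.png",s["img"]); print(n,s["mtx"],s["eye"],s["attitude"],[k for k in s])
pickle.dump(d,open("s0.pkl","wb"))
print(r.sense())
E
```

```text
side [[462.17558282   0.         315.69658078]
 [  0.         462.17558282 240.02206589]
 [  0.           0.           1.        ]] [-124.47528932 -792.36835322  778.11746353] [ 60.56857437  -1.46799826 -41.14344937] ['img', 'mtx', 'eye', 'attitude']
top [[560.68573792   0.         306.43140631]
 [  0.         560.68573792 232.48919138]
 [  0.           0.           1.        ]] [ 377.94162714  -18.32469845 1474.72639808] [  7.46308688  -0.56152693 -89.81816504] ['img', 'mtx', 'eye', 'attitude']
{'time': 0.1, 'joint_pos': array([ 6.01382344e+01,  7.51031564e+00,  8.53231594e+01,  2.09269880e-03,
        8.72624877e+01, -4.89367149e+00]), 'qd': array([-0.05009812, -0.04852429, -0.14057851, -0.021028  ,  0.08288149,
        0.01417249]), 'joint_efforts': array([-2.93155945e-04, -5.70955575e+01, -5.01937795e+01, -3.22888918e-04,
        8.41390633e-03,  1.78369839e-05]), 'tool_pos': array([253.01169302, 543.53619352, 252.35301444]), 'tcp_rot': array([-1.79904565e+02, -1.02687939e-02,  1.55031796e+02]), 'ft_force': array([0.80565393, 0.23495259, 0.23794821]), 'wrist_torque': array([-0.06801899,  0.02750829, -0.00170774]), 'grip_force': 0.0, 'finger_gap': 85.48437877123067}
```

View pics/side0.png

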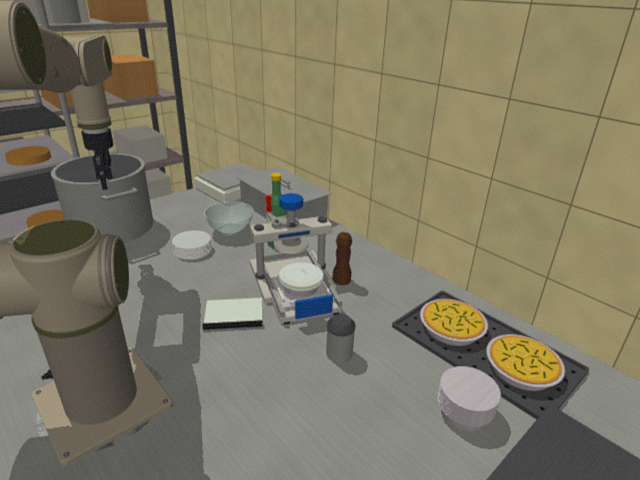

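View pics/top0.png

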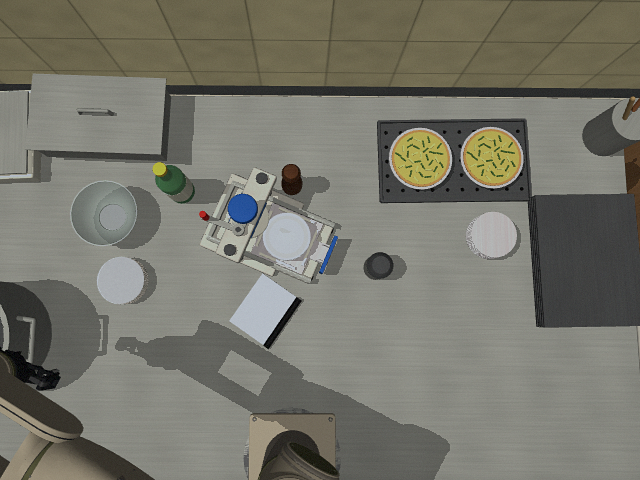

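The side view shows the press at about (290,260), blue knob (291,201), blue handle (314,307) and dredger (340,340). In the top view the knob is at (243,208), red peg (204,216), blue handle (330,254), dredger (379,265), mill (291,178), scraper (266,310) and oil (172,182).

```bash
cat > h.py <<'E'
import numpy as np,cv2,pickle
from scipy.spatial.transform import Rotation as R
def ray(s,uv):
    K=s["mtx"];u,v=uv
    d=np.array([(u-K[0,2])/K[0,0],-(v-K[1,2])/K[1,1],-1])
    return np.array(s["eye"]),R.from_euler("xyz",s["attitude"],degrees=True).as_matrix()@d
def onz(s,uv,z):
    e,d=ray(s,uv); return e+d*(z-e[2])/d[2]
def tri(a,ua,b,ub):
    e1,d1=ray(a,ua);e2,d2=ray(b,ub)
    t=np.linalg.lstsq(np.c_[d1,-d2],e2-e1,rcond=None)[0]
    p,q=e1+d1*t[0],e2+d2*t[1]; return (p+q)/2,np.linalg.norm(p-q)
def proj(s,p):
    c=R.from_euler("xyz",s["attitude"],degrees=True).as_matrix().T@(np.array(p)-s["eye"])
    K=s["mtx"];return np.array([K[0,2]-K[0,0]*c[0]/c[2],K[1,2]+K[1,1]*c[1]/c[2]])
def blobs(s,lo,hi,roi,amin=20):
    x0,y0,x1,y1=roi
    m=cv2.inRange(cv2.cvtColor(s["img"],cv2.COLOR_BGR2HSV),lo,hi)
    k=np.zeros_like(m);k[y0:y1,x0:x1]=m[y0:y1,x0:x1]
    n,_,st,c=cv2.connectedComponentsWithStats(k)
    return [(c[i],st[i],k) for i in range(1,n) if st[i,4]>=amin],k
BLUE=((100,120,40),(125,255,255))
E
python3 - <<'E'
from h import *
np.set_printoptions(precision=1,suppress=True)
d=pickle.load(open("s0.pkl","rb"));T,S=d["top"],d["side"]
for n,s,roi in(("top",T,(180,150,360,300)),("side",S,(240,180,350,330))):
    for c,st,_ in blobs(s,*BLUE,roi)[0]: print(n,"blue",c,st,[onz(s,c,z)[:2] for z in(264,54)])
    for lo,hi in(((0,150,80),(8,255,255)),((172,150,80),(180,255,255))):
        for c,st,_ in blobs(s,lo,hi,roi,5)[0]: print(n,"red",c,st,onz(s,c,240)[:2])
h,m=blobs(T,*BLUE,(310,220,350,290))
print("handle rect",cv2.minAreaRect(cv2.findNonZero(m)))
print("boxpts",[onz(T,p,79)[:2] for p in cv2.boxPoints(cv2.minAreaRect(cv2.findNonZero(m)))])
print("dredger",onz(T,(379,265),106),onz(S,(340,325),106))
im=cv2.resize(T["img"][140:300,170:410],None,fx=3.3,fy=3.3,interpolation=2)
cv2.imwrite("pics/topc.png",im)
E
```

```text
top blue [242.3 208.3] [228 194  30  30 696] [array([589.2, 110.8]), array([625.9, 133.2])]
top blue [258.1 219.4] [251 203  15  34  36] [array([564.8,  76. ]), array([597.2,  92.4])]
top blue [328.  254.5] [319 236  19  38 159] [array([488.6, -76.5]), array([507.8, -86.6])]
top red [202.9 215. ] [199 211   9  10  51] [577.9 200.6]
side blue [290.6 201.4] [279 193  24  18 348] [array([570. ,  83.6]), array([853.7, 441.3])]
side blue [293.3 234.1] [279 231  30   7  81] [array([463.1, -61.2]), array([703.1, 237.4])]
side blue [313.5 306. ] [295 294  38  25 664] [array([ 322.3, -294.8]), array([504.8, -91.6])]
side red [267.9 203.1] [266 195   5  17  69] [546.7 154.3]
side red [269. 201.] [268 199   3   5   7] [557.1 163.4]
handle rect ((328.016357421875, 254.5069122314453), (3.967243194580078, 40.310035705566406), 22.932100296020508)
boxpts [array([461.1, -61.4]), array([ 554.3, -100.8]), array([ 550.5, -109.9]), array([457.3, -70.5])]
dredger [ 477.9 -209.   106. ] [ 460.6 -231.6  106. ]
```

View pics/topc.png

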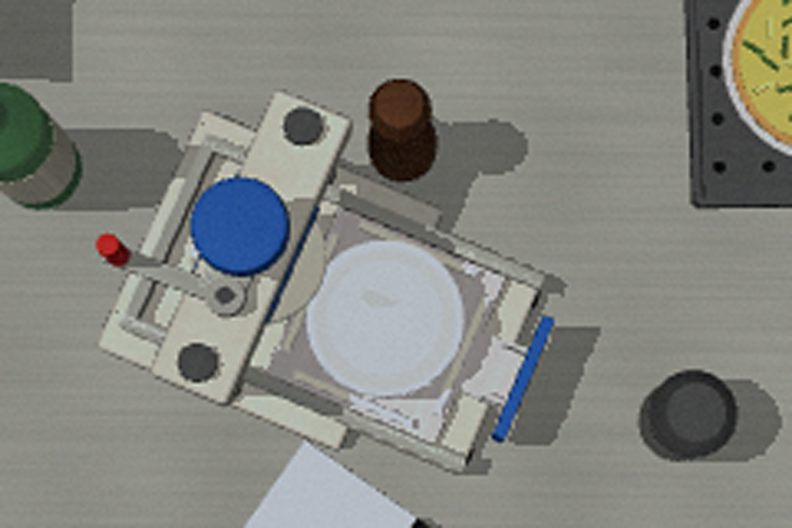

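The crop gives the crosshead nuts at (262,178) and (230,250) in full-image pixels. The pivot is at (239,229), the peg top at (202,214) and the knob-top centre at about (242,208).

Run:
```python
from h import *
np.set_printoptions(precision=1,suppress=True)
d=pickle.load(open("s0.pkl","rb"));T,S=d["top"],d["side"]
n1,n2=onz(T,(261.8,177.9),188)[:2],onz(T,(230,249.7),188)[:2]
print("nuts",n1,n2,np.linalg.norm(n1-n2),(n1+n2)/2)
y=(n2-n1)/np.linalg.norm(n2-n1);x=np.array([y[1],-y[0]]);print("yaw nuts",np.degrees(np.arctan2(x[1],x[0])))
kt=(242.4,208.2)
p,e=tri(T,kt,S,(291,197.5));print("knob tri",p,e,"top z264",onz(T,kt,264)[:2],"mid side z251",onz(S,(290.6,201.4),251)[:2])
p,e=tri(T,(202.4,213.6),S,(268.5,195.5));print("peg tri",p,e,onz(T,(202.4,213.6),240)[:2],onz(S,(268.5,195.5),240)[:2])
o=(onz(T,kt,264)[:2]*2+n1+n2)/4
yaw=np.radians(67);x=np.array([np.cos(yaw),np.sin(yaw)]);y=np.array([-x[1],x[0]])
F=lambda q:np.array([(q[:2]-o)@x,(q[:2]-o)@y])
print("o",o)
for n,uv,z in(("peg",(202.4,213.6),240),("piv",(238.8,229.1),192),("handle",(328,254.5),79),("dredger",(379.5,264),106),("oil",(160,170),250),("mill",(291,172),160)):
    q=onz(T,uv,z);print(n,q[:2],F(q))
print("lid",F(onz(T,(170+385/3.3,140+318/3.3),80)))
```

```text
nuts [675.1  74.6] [505.8 145.4] 183.49752565380984 [590.4 110. ]
yaw nuts 67.27859381042039
knob tri [591.2 110.4 259.9] 2.2711879372258252 top z264 [589.6 110.6] mid side z251 [587.7 105.9]
peg tri [582.4 202.1 236. ] 1.6219160120730256 [581.1 201.9] [578.  194.5]
o [590.  110.3]
peg [581.1 201.9] [80.9 44. ]
piv [553.2 125.7] [-0.2 39.9]
handle [505.6 -85.5] [-213.2    1.2]
dredger [ 480.3 -210.2] [-337.9  -24.3]
oil [677.5 297.2] [206.2  -7.5]
mill [696.4   6.8] [ -53.7 -138.3]
lid [-100.2    0.2]
```

Emit:
step_arm --targets '[[[6,-17,0,0,0,0],[18,-50,0,0,0,0],[30,-84,0,0,0,0],[42,-118,0,0,0,0.01],[54,-152,0,0,0,0.02],[66,-186,0,0,0,0.038],[78,-220,0,0,0,0.038],[90,-254,0,0,0,0.038],[102,-288,0,0,0,0.038],[114,-322,0,0,0,0.038],[126,-356,0,0,0,0.038],[138,-390,0,0,0,0.038]]]' --fingers 1 --newtons 60

```text
time: 1.1
tool_pos: [391.2, 152.2, 253.1]
tcp_rot: [-180.0, -0.0, 157.2]
ft_force: [0.6, 1.0, -0.2]
finger_gap: -0.1
grip_force: 0.0
```

Emit:
step_arm --targets '[[[12,-34,0,0,0,0],[24,-68,0,0,0,0],[36,-102,0,0,0,0],[48,-136,0,0,0,0],[60,-170,0,0,0,0],[72,-204,0,0,0,0],[84,-238,0,0,0,0],[94,-265,0,0,0,0],[100,-279,0,0,0,0],[100,-279,0,0,0,0]]]'

```text
time: 1.93
tool_pos: [491.5, -128.0, 252.6]
tcp_rot: [-179.9, -0.0, 157.0]
ft_force: [-0.1, 0.7, -0.5]
finger_gap: -0.0
grip_force: 0.0
```

Emit:
step_arm --targets '[[[0,0,-30,0,0,0],[0,0,-65,0,0,0],[0,0,-100,0,0,0],[0,0,-135,0,0,0],[0,0,-165,0,0,0],[0,0,-182,0,0,0],[0,0,-188,0,0,0],[0,0,-188,0,0,0]]]'

```text
time: 2.6
tool_pos: [489.5, -123.8, 63.4]
tcp_rot: [-180.0, -0.2, 157.2]
ft_force: [0.1, 0.1, 0.1]
finger_gap: -0.1
grip_force: 0.0
```

Run:
```python
from bench import r, vision
import cv2,numpy as np
a=vision.snapshot("side")["img"][200:380,220:420];b=vision.snapshot("top")["img"][150:310,220:420]
cv2.imwrite("pics/p1.png",np.hstack([cv2.resize(a,(400,360)),cv2.resize(b,(400,360))]))
```

```text
(no output)
```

View pics/p1.png

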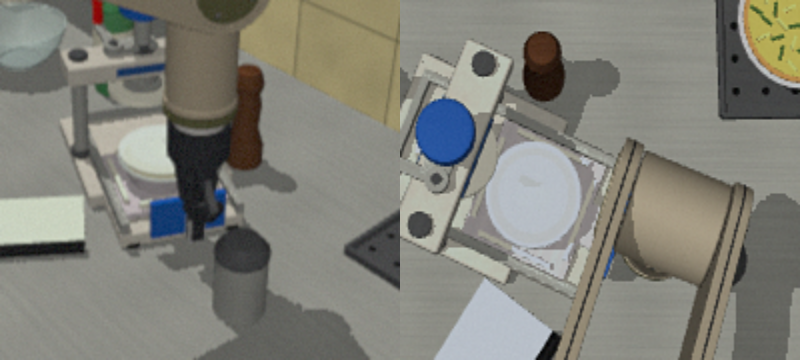

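The shut fingers stand just behind the blue handle, clear of the dredger (at about (240,270) in the left half). Pushing in.

Emit:
step_arm --targets '[[[2,5,0,0,0,0],[5,12,0,0,0,0],[8,20,0,0,0,0],[12,28,0,0,0,0],[15,36,0,0,0,0],[19,45,0,0,0,0],[23,54,0,0,0,0],[27,63,0,0,0,0],[30,72,0,0,0,0],[34,81,0,0,0,0],[37,88,0,0,0,0],[39,93,0,0,0,0]]]'

```text
time: 3.7
tool_pos: [530.5, -30.9, 65.1]
tcp_rot: [180.0, -0.0, 157.2]
ft_force: [-0.3, -2.0, 1.3]
finger_gap: 0.2
grip_force: 1.2
```

Emit:
step_arm --targets '[[[1,2,0,0,0,0],[2,4,0,0,0,0],[2,5.5,0,0,0,0],[3,7,0,0,0,0],[3,7,0,0,0,0]]]'

```text
time: 4.12
tool_pos: [533.0, -24.9, 65.0]
tcp_rot: [180.0, -0.0, 157.2]
ft_force: [0.6, 0.1, -0.5]
finger_gap: 0.1
grip_force: 0.1
```

Emit:
step_arm --targets '[[[0.5,1,0,0,0,0],[1,2,0,0,0,0],[1.2,3,0,0,0,0],[1.6,4,0,0,0,0],[2,5,0,0,0,0],[2.4,6,0,0,0,0],[2.8,7,0,0,0,0],[3.2,8,0,0,0,0]]]'

```text
time: 4.78
tool_pos: [536.4, -17.0, 65.2]
tcp_rot: [-180.0, -0.0, 157.2]
ft_force: [-1.5, -1.3, -1.7]
finger_gap: 0.1
grip_force: 1.0
```

Emit:
step_arm --targets '[[[0.4,1,0,0,0,0],[0.8,2,0,0,0,0],[1.2,3,0,0,0,0],[1.6,4,0,0,0,0]]]'

```text
time: 5.12
tool_pos: [538.1, -13.1, 65.3]
tcp_rot: [-180.0, 0.0, 157.2]
ft_force: [-3.4, -8.1, -1.5]
finger_gap: 0.0
grip_force: 4.6
```

Emit:
step_arm --targets '[[[0.4,1,0,0,0,0],[0.8,2,0,0,0,0],[0.8,2,0,0,0,0]]]'

```text
time: 5.37
tool_pos: [538.1, -13.0, 65.3]
tcp_rot: [-179.8, -0.0, 157.2]
ft_force: [-7.3, -12.9, 2.2]
finger_gap: -0.1
grip_force: 7.2
```

Emit:
step_arm --targets '[[[-3,-6,0,0,0,0],[-6,-15,0,0,0,0],[-6,-15,30,0,0,0],[-6,-15,65,0,0,0],[-6,-15,100,0,0,0],[-6,-15,135,0,0,0],[-6,-15,170,0,0,0],[-6,-15,205,0,0,0],[-6,-15,240,0,0,0],[-6,-15,260,0,0,0],[-6,-15,265,0,0,0]]]'

```text
time: 6.28
tool_pos: [534.6, -26.4, 336.3]
tcp_rot: [179.8, 0.5, 157.2]
ft_force: [-0.1, -0.8, 0.8]
finger_gap: -0.1
grip_force: 0.0
```

Emit:
step_arm --targets '[[[2,10,0,0,0,-0.1],[6,30,0,0,0,-0.2],[10,50,0,0,0,-0.3],[14,70,0,0,0,-0.4],[18,92,0,0,0,-0.5],[23,114,0,0,0,-0.6],[28,136,0,0,0,-0.7],[33,158,0,0,0,-0.8],[38,180,0,0,0,-0.9],[44,204,0,0,0,-1.0],[49,225,0,0,0,-1.07],[49,229,0,0,0,-1.07]]]' --fingers 0

```text
time: 7.28
tool_pos: [581.7, 205.9, 328.8]
tcp_rot: [-179.9, -0.1, 95.8]
ft_force: [1.0, 0.1, 0.7]
finger_gap: 42.6
grip_force: 0.0
```

Run:
```python
from h import *
from bench import r, vision
np.set_printoptions(precision=1,suppress=True)
W=vision.snapshot("wrist");T=vision.snapshot("top");s=r.sense();print(s["tool_pos"],s["tcp_rot"],s["finger_gap"],s["joint_pos"])
cv2.imwrite("pics/w1.png",W["img"])
for lo,hi in(((0,150,60),(8,255,255)),((172,150,60),(180,255,255))):
    for c,st,_ in blobs(W,lo,hi,(0,0,640,480),20)[0]: print("red",c,st,onz(W,c,240))
for c,st,_ in blobs(T,*BLUE,(200,150,350,300))[0]: print("blue",c,st[:5],onz(T,c,79)[:2])
```

```text
[581.5 203.7 329.1] [-179.9   -0.    96.1] 42.79163611813061 [14.5  9.  75.7  0.  95.3  8.4]
red [316.8 273.1] [305 259  25  27 451] [580.5 201.8 240. ]
blue [242.3 208.3] [228 194  30  30 697] [621.6 130.4]
blue [258.  219.6] [251 203  15  34  35] [593.   90.6]
blue [291.5 238.8] [283 220  18  39 184] [544.7   5.9]
```

View pics/w1.png

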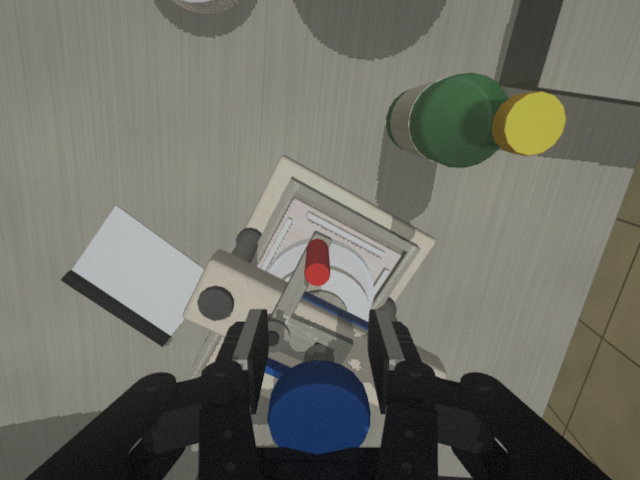

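The wrist view has the red peg top at (317,273), between the finger lines; cast onto z=240 it gives (581,202), as predicted. Oil bottle at (470,120), well clear. Descending to straddle the peg.

Emit:
step_arm --targets '[[[0,-1,-20,0,0,0],[0,-2,-45,0,0,0],[0,-2,-70,0,0,0],[0,-2,-90,0,0,0],[0,-2,-102,0,0,0],[0,-2,-107,0,0,0],[0,-2,-107,0,0,0]]]'

```text
time: 7.97
tool_pos: [581.3, 200.0, 222.1]
tcp_rot: [-179.9, 0.0, 95.9]
ft_force: [-0.1, -0.3, 1.1]
finger_gap: 42.7
grip_force: 0.0
```

Emit:
step_arm --targets '[[[-6,0,0,0,0,0],[-12,0,0,0,0,0],[-18,1,0,0,0,0],[-25,3,0,0,0,0],[-31,4,0,0,0,0],[-38,5,0,0,0,0],[-44,5,0,0,0,0],[-51,5,0,0,0,0],[-57,4,0,0,0,0],[-64,2,0,0,0,0],[-71,0,0,0,0,0],[-71,0,0,0,0,0]]]'

```text
time: 8.97
tool_pos: [509.4, 200.4, 223.0]
tcp_rot: [-179.9, 0.0, 95.9]
ft_force: [0.2, -0.6, 0.3]
finger_gap: 42.5
grip_force: 0.0
```

Emit:
step_arm --targets '[[[-5,-2,0,0,0,0],[-10,-4,0,0,0,0],[-15,-7,0,0,0,0],[-18,-9,0,0,0,0],[-18,-9,0,0,0,0]]]'

```text
time: 9.38
tool_pos: [492.2, 191.4, 223.2]
tcp_rot: [-180.0, 0.0, 95.9]
ft_force: [-0.0, 0.4, 0.3]
finger_gap: 42.6
grip_force: 0.0
```

Emit:
step_arm --targets '[[[6,0,0,0,0,0],[6,0,5,0,0,0],[6,0,35,0,0,0],[6,0,70,0,0,0],[6,0,95,0,0,0],[6,0,100,0,0,0],[6,0,100,0,0,0]]]'

```text
time: 9.97
tool_pos: [500.3, 192.2, 326.5]
tcp_rot: [179.7, -0.0, 95.9]
ft_force: [0.3, 0.0, -0.8]
finger_gap: 42.5
grip_force: 0.0
```

```bash
cat > look.py <<'E'
from h import *
from bench import r, vision
import sys
np.set_printoptions(precision=1,suppress=True)
s=r.sense();print(s["tool_pos"],s["tcp_rot"],s["finger_gap"])
for n in sys.argv[1:]:
    W=vision.snapshot(n)
    for lo,hi in(((0,150,60),(8,255,255)),((172,150,60),(180,255,255))):
        for c,st,_ in blobs(W,lo,hi,(150,100,350,300) if n=="top" else (0,0,640,480),20)[0]:
            q=onz(W,c,238);d=q[:2]-[551.3,126.6];print(n,"red",c,st,q,"r",np.hypot(*d),"catch",np.arctan2(d[1],d[0])-np.radians(67.2))
    for c,st,_ in blobs(W,*BLUE,(200,150,350,300) if n=="top" else (0,0,640,480),100)[0]: print(n,"blue",c,st,onz(W,c,264)[:2],onz(W,c,79)[:2])
E
python3 look.py wrist top
```

```text
[500.3 192.2 326.5] [179.7  -0.   95.9] 42.51308357198966
wrist red [324.7 262.1] [313 237  25  47 835] [503.6 195.8 238. ] r 84.02893963136393 catch 1.0015191271987145
wrist blue [309.4 333. ] [304 327  15  14 117] [498.  162.8] [506.   48.3]
wrist blue [344.8 366.1] [302 348  74  40 923] [520.4 142.9] [550.9   8.4]
wrist blue [450.9 367.2] [422 356  62  27 930] [581.7 148.2] [674.   18.9]
wrist blue [444.8 451.3] [437 443  21  16 243] [591.6  85.5] [ 693.9 -106.9]
top blue [242.3 208.3] [228 194  30  30 691] [589.4 110.9] [621.7 130.6]
top blue [291.5 238.9] [283 220  18  39 182] [522.3   2.8] [544.4   6.1]
```

Emit:
step_arm --targets '[[[15,-14,0,0,0,0],[35,-32,0,0,0,0],[55,-50,0,0,0,0],[75,-68,0,0,0,0],[87,-79,0,0,0,0],[89.5,-82,0,0,0,0],[89.5,-82,0,0,0,0],[89.5,-82,-15,0,0,0],[89.5,-82,-30,0,0,0],[89.5,-82,-35,0,0,0],[89.5,-82,-35,0,0,0]]]' --fingers 1

```text
time: 10.98
tool_pos: [586.7, 110.7, 285.9]
tcp_rot: [-179.8, -0.0, 96.0]
ft_force: [-2.3, -0.3, 1.8]
finger_gap: 0.2
grip_force: 1.0
```

Emit:
step_arm --targets '[[[0,0,-3,0,0,0],[0,0,-6,0,0,0],[0,0,-9,0,0,0],[0,0,-12,0,0,0],[0,0,-15,0,0,0],[0,0,-18,0,0,0],[0,0,-21,0,0,0],[0,0,-24,0,0,0],[0,0,-27,0,0,0],[0,0,-30,0,0,0],[0,0,-32,0,0,0],[0,0,-32,0,0,0]]]'

```text
time: 11.98
tool_pos: [588.4, 109.8, 255.8]
tcp_rot: [-180.0, 0.0, 95.9]
ft_force: [1.8, 2.2, 3.4]
finger_gap: -0.1
grip_force: 1.9
```

Emit:
step_arm --targets '[[[0,0,-1,0,0,0],[0,0,-2,0,0,0],[0,0,-3,0,0,0],[0,0,-4,0,0,0],[0,0,-5,0,0,0],[0,0,-6,0,0,0],[0,0,-6,0,0,0]]]'

```text
time: 12.57
tool_pos: [588.4, 109.8, 250.1]
tcp_rot: [180.0, 0.0, 95.9]
ft_force: [0.6, 1.6, 4.0]
finger_gap: -0.1
grip_force: 2.1
```

Past about 36 mm the plate should meet the lid; continuing gently.

Emit:
step_arm --targets '[[[0,0,-1,0,0,0],[0,0,-2,0,0,0],[0,0,-3,0,0,0],[0,0,-4,0,0,0],[0,0,-5,0,0,0],[0,0,-6,0,0,0],[0,0,-6,0,0,0]]]'

```text
time: 13.15
tool_pos: [588.5, 109.9, 246.0]
tcp_rot: [179.9, 0.0, 95.9]
ft_force: [-4.0, -0.4, 12.8]
finger_gap: 0.0
grip_force: 6.3
```

Emit:
step_arm --targets '[[[0,0,-1,0,0,0],[0,0,-2,0,0,0],[0,0,-3,0,0,0],[0,0,-3,0,0,0]]]'

```text
time: 13.48
tool_pos: [588.5, 109.8, 243.0]
tcp_rot: [179.9, 0.0, 95.9]
ft_force: [-4.3, 0.5, 12.6]
finger_gap: 0.0
grip_force: 6.5
```

Emit:
step_arm --targets '[[[0,0,-1,0,0,0],[0,0,-2,0,0,0],[0,0,-3,0,0,0],[0,0,-3,0,0,0]]]'

```text
time: 13.82
tool_pos: [588.5, 109.9, 240.9]
tcp_rot: [179.9, 0.0, 95.9]
ft_force: [-7.7, -0.1, 18.2]
finger_gap: 0.3
grip_force: 9.0
```

Emit:
step_arm --targets '[[[0,0,-1,0,0,0],[0,0,-2,0,0,0],[0,0,-2,0,0,0]]]'

```text
time: 14.07
tool_pos: [588.6, 109.9, 240.8]
tcp_rot: [179.8, 0.0, 95.9]
ft_force: [-13.0, -0.2, 27.8]
finger_gap: -0.1
grip_force: 14.1
```

Hard stop at the second stop (z 240.8, 28 N). Rising.

Emit:
step_arm --targets '[[[0,0,3,0,0,0],[0,0,8,0,0,0],[0,0,14,0,0,0],[0,0,20,0,0,0],[0,0,27,0,0,0],[0,0,34,0,0,0],[0,0,42,0,0,0],[0,0,52,0,0,0],[0,0,68,0,0,0],[0,0,84,0,0,0],[0,0,92,0,0,0],[0,0,92,0,0,0]]]'

```text
time: 15.07
tool_pos: [589.0, 109.9, 330.9]
tcp_rot: [179.8, 0.0, 95.9]
ft_force: [1.0, 0.0, 0.0]
finger_gap: 0.2
grip_force: 0.0
```

Emit:
step_arm --targets '[[[-8,8,0,0,0,0],[-24,24,0,0,0,0],[-40,40,0,0,0,0],[-57,57,0,0,0,0],[-74,74,0,0,0,0],[-84,82,0,0,0,0],[-84,83,0,0,0,0],[-84,83,0,0,0,0]]]' --fingers 0

```text
time: 15.73
tool_pos: [503.7, 193.3, 327.6]
tcp_rot: [-180.0, 0.0, 96.0]
ft_force: [0.2, 0.5, 0.5]
finger_gap: 42.8
grip_force: 0.0
```

```bash
python3 look.py wrist top side
python3 - <<'E'
from bench import vision
import cv2,numpy as np
a=vision.snapshot("side")["img"][170:330,220:400];b=vision.snapshot("top")["img"][150:310,180:360]
cv2.imwrite("pics/p2.png",np.hstack([cv2.resize(a,(400,356)),cv2.resize(b,(400,356))]))
E
```

```text
[503.7 193.3 327.6] [-180.    0.   96.] 42.76637141583075
wrist red [320.  262.3] [308 238  25  46 835] [503.8 195.9 238. ] r 84.06082682937621 catch 0.9990275928543417
wrist blue [308.2 333.1] [302 327  16  13 120] [500.5 162.9] [507.   47.8]
wrist blue [344.5 366.2] [300 347  75  41 979] [523.5 143.1] [553.1   8.1]
wrist blue [448.1 367.6] [421 356  56  27 823] [583.6 148.3] [673.4  18.7]
wrist blue [444.5 451.2] [437 443  20  16 237] [595.   85.9] [ 696.2 -106.3]
top blue [242.3 208.3] [228 194  30  30 694] [589.3 110.8] [621.6 130.5]
top blue [291.6 238.8] [283 220  18  39 185] [522.6   2.6] [544.7   5.8]
side red [248.3 210.7] [246 203   5  18  69] [480.  150.9 238. ] r 75.32041321473181 catch 1.640626613290612
side blue [290.6 201.5] [279 193  24  18 348] [569.9  83.5] [819.7 398.6]
side blue [302.  284.5] [285 274  36  22 596] [ 349.4 -229.7] [520.  -27.2]
```

View pics/p2.png

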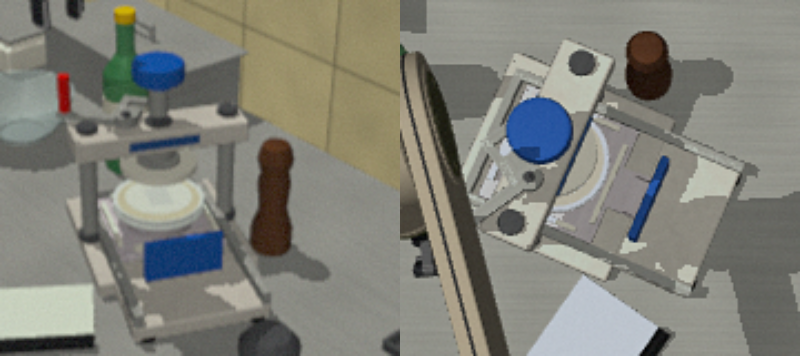

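Side view: knob up at its original row (201), lid seated on the dish, carriage in, mill and scraper untouched; the catch peg is swung out. Now straddling the peg to swing it back.

Emit:
step_arm --targets '[[[1,0,-20,0,0,0],[1,0,-45,0,0,0],[1,0,-70,0,0,0],[1,0,-90,0,0,0],[1,0,-100,0,0,0],[1,0,-105,0,0,0],[1,0,-105,0,0,0]]]'

```text
time: 16.57
tool_pos: [505.2, 192.5, 222.4]
tcp_rot: [-179.9, 0.0, 95.9]
ft_force: [0.4, -0.6, 0.7]
finger_gap: 42.7
grip_force: 0.0
```

Emit:
step_arm --targets '[[[7,0,0,0,0,0],[14,1,0,0,0,0],[20,4,0,0,0,0],[26,7,0,0,0,0],[33,10,0,0,0,0],[39,12,0,0,0,0],[46,13.5,0,0,0,0],[52,14.5,0,0,0,0],[59,14.5,0,0,0,0],[65,14.5,0,0,0,0],[71,14,0,0,0,0],[71,14,0,0,0,0]]]'

```text
time: 17.57
tool_pos: [577.5, 206.4, 223.1]
tcp_rot: [180.0, 0.0, 95.9]
ft_force: [0.3, -0.8, -0.0]
finger_gap: 42.5
grip_force: 0.0
```

Emit:
step_arm --targets '[[[4,-1,0,0,0,0],[8,-2,0,0,0,0],[12,-4,0,0,0,0],[15,-5,0,0,0,0],[17,-5.5,0,0,0,0],[17,-5.5,0,0,0,0]]]'

```text
time: 18.07
tool_pos: [593.9, 201.0, 223.3]
tcp_rot: [180.0, 0.0, 95.9]
ft_force: [0.7, 0.3, -0.1]
finger_gap: 42.7
grip_force: 0.0
```

Now slowly to the end stop.

Emit:
step_arm --targets '[[[0.9,-0.4,0,0,0,0],[1.8,-0.8,0,0,0,0],[2.7,-1.2,0,0,0,0],[3.6,-1.6,0,0,0,0],[3.6,-1.6,0,0,0,0]]]'

```text
time: 18.48
tool_pos: [597.1, 199.8, 223.3]
tcp_rot: [180.0, 0.0, 95.9]
ft_force: [-0.4, 1.6, -0.5]
finger_gap: 43.0
grip_force: 0.4
```

Emit:
step_arm --targets '[[[0.9,-0.4,0,0,0,0],[1.8,-0.8,0,0,0,0],[1.8,-0.8,0,0,0,0]]]'

```text
time: 18.73
tool_pos: [598.0, 199.5, 223.2]
tcp_rot: [-179.9, -0.0, 95.9]
ft_force: [-6.4, 1.8, 1.9]
finger_gap: 42.8
grip_force: 2.8
```

Emit:
step_arm --targets '[[[0.9,-0.4,0,0,0,0],[1.8,-0.8,0,0,0,0],[1.8,-0.8,0,0,0,0]]]'

```text
time: 18.98
tool_pos: [598.3, 199.4, 223.0]
tcp_rot: [-179.7, -0.1, 96.0]
ft_force: [-14.6, 5.4, 5.3]
finger_gap: 42.7
grip_force: 6.9
```

Emit:
step_arm --targets '[[[-6,2,0,0,0,0],[-16,2,0,0,0,0],[-16,2,5,0,0,0],[-16,2,35,0,0,0],[-16,2,70,0,0,0],[-16,2,100,0,0,0],[-16,2,105,0,0,0],[-16,2,105,0,0,0]]]'

```text
time: 19.65
tool_pos: [586.5, 200.4, 333.0]
tcp_rot: [179.6, -0.0, 95.9]
ft_force: [0.5, 0.5, 0.5]
finger_gap: 42.8
grip_force: 0.0
```

```bash
python3 look.py wrist top side
python3 - <<'E'
from bench import vision
import cv2
cv2.imwrite("pics/p3.png",vision.snapshot("side")["img"])
E
```

```text
[586.5 200.4 333. ] [179.6  -0.   95.9] 42.83126124369969
wrist red [313.1 260.6] [301 234  25  42 531] [583.2 201.8 238. ] r 81.6708733062359 catch -0.0038238035476705345
wrist blue [310.2 399.4] [ 261  349  101  101 8234] [589.5 120.1] [602.8 -40. ]
top blue [242.3 208.3] [228 194  30  30 697] [589.4 110.7] [621.7 130.5]
top blue [291.5 238.9] [283 220  18  39 183] [522.4   2.7] [544.5   6. ]
side red [268.9 202.8] [267 195   5  17  69] [552.4 157.6 238. ] r 30.982470203883125 catch 0.36112409122459965
side blue [290.6 201.6] [279 194  24  17 344] [569.4  82.8] [819.  397.7]
side blue [302.  284.5] [285 274  36  22 598] [ 349.4 -229.8] [519.9 -27.3]
```

View pics/p3.png

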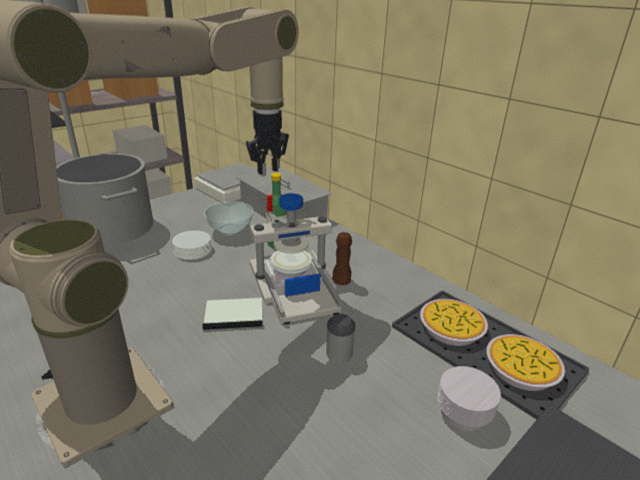

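The side view shows the peg back in at (269,203), knob up at (291,201), handle in at (302,284), the lid home and every bystander at its original place. The arm is clear above.

```bash
python3 -c "
from bench import r
print(r.hand_in())"
```

```text
the job is handed in; nothing more can be done
None
```

The job is handed in at about 20 s: the knob was pressed to its hard second stop (28 N), which puts the lid home, and it rose right back up; the carriage is in, the catch is locked again (measured at 0 rad), and nothing else on the counter was seen to move.

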